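Tip half of the beads out of the tumbler into the bowl

TASK

Pick up the thin-walled metal tumbler without squeezing it hard and pour about half of its eight wooden beads into the white bowl: three, four or five of them, the others staying in the tumbler and none spilled. Then stand the tumbler upright again on its cork coaster, and leave the bowl where it is and the tin, spool and brush undisturbed.

Things in the scene. Friction and masses are not known exactly. Their poses are not given: they have to be found in the camera images.
- tumbler_mid (a point): Middle of the aluminium tumbler (open cup), on its axis, half-way up, 40 mm above its foot; z points to the mouth. Outside straight, 66 mm across, 80 mm high, about 150 g empty. It starts upright on the coaster with eight beads in it, the topmost about 10 mm below the rim. Thin outer wall: up to about 40 N at each finger is safe.
- tumbler_in (a point): Middle of the tumbler's inside, on its axis 42 mm above its foot; a bead with its centre within 40 mm of it is in the tumbler. Floor 4 mm above the foot; the inside is 39 to 41 mm across up to 44 mm, then flares to 61 mm at the rim. The tilt at which beads roll out (some way short of level, or past it) and how many come at once differ: watch them.
- coaster: Round cork coaster, 100 mm across, 5 mm thick, fixed to the table; origin at the centre of its underside, on the table.
- bowl_in (a point): Middle of the inside of the white bowl, on its axis 30 mm above the table. The bowl is round, 60 mm high, 112 mm across the rim outside (104 mm inside), 92 mm across the foot, wall 4 mm, 450 g, loose on the table; z points up. A bead whose centre is within 48 mm of this point is in the bowl.
- tin: Bystander: low round brown tin, 68 mm across, 24 mm high; origin at the centre of its underside.
- spool: Bystander: upright spool of dark thread, 34 mm across, 45 mm high; origin at the centre of its underside.
- brush: Bystander: wooden horsehair brush lying on the table, 52x150x46 mm; origin at the centre of its underside.
- bead0_c (a point): Centre of one of eight alike wooden beads, balls 20 mm across, 12 g each; they roll easily.
- bead1_c (a point): Centre of one of eight alike wooden beads, balls 20 mm across, 12 g each; they roll easily.
- bead2_c (a point): Centre of one of eight alike wooden beads, balls 20 mm across, 12 g each; they roll easily.
- bead3_c (a point): Centre of one of eight alike wooden beads, balls 20 mm across, 12 g each; they roll easily.
- bead4_c (a point): Centre of one of eight alike wooden beads, balls 20 mm across, 12 g each; they roll easily.
- bead5_c (a point): Centre of one of eight alike wooden beads, balls 20 mm across, 12 g each; they roll easily.
- bead6_c (a point): Centre of one of eight alike wooden beads, balls 20 mm across, 12 g each; they roll easily.
- bead7_c (a point): Centre of one of eight alike wooden beads, balls 20 mm across, 12 g each; they roll easily.
There are look-alikes about, which are no part of the job. Leave any green or turquoise look-alike of the coaster alone.

How it is judged:
By the outcome, as a careful person would: the job done as asked, in the order asked, and still so for the second after the job is handed in, with the robot touching nothing.
It also fails if it takes over 72 s, if anything falls off the work surface, if the arm or the gripper's body presses on something with over 40 N, if the wrist force passes 120 N, or if a joint passes its speed limit or range.

ROBOT

A 7-joint arm with a two-finger parallel gripper is mounted at the origin on a cart in front of the work surface, level with it; the furniture and walls round the work are solid. World frame = base frame: x ahead of the robot, y to its left, z up, the work surface at z = 0. Lengths are in m, angles in rad, forces in N, time in s.
With the tool pointing down it reaches from about 0.4 to 0.85 m from the base axis. Payload 10.4 kg.
Tool frame: the origin (TCP) lies on the centre line of the jaws, within the pads' length; the fingertips stand r.finger_overhang ahead of it and the grasp point (between the pads) lies 5 mm behind it (r.finger_overhang is the distance from the TCP to the fingertips, in m); z points along the fingers, y is the line along which they close (so a half turn about z gives the same grasp; the last joint's range is limited). The gripper opens to 87 mm and grips with 3 to 60 N. Pads are 19 mm wide; open, the fingers measure 117 mm over their backs; the gripper's body (75 mm by 190 mm) begins 51 mm behind the grasp point.
Start: joints at [-1.23, 0.332, -0.065, 1.46, 0.022, 1.35, -0.088], TCP at [0.222, 0.584, 0.237] pointing down, gripper open.
Joint ranges: [-2.6, 2.6], [-0.5, 2.12], [-1.47, 1.34], [0.16, 2.42], [-1.27, 4.41], [0.06, 2.06], [-2.6, 2.6]. Speed limits (rad/s): [2.22, 2.22, 2.79, 2.79, 3.14, 3.14, 3.14].

INTERFACE

Orientations are given as a unit quaternion [x, y, z, w].
In Python, from bench import read_state, viewer, r gives the robot as it stands.
- The arm moves only by the tool carry_out, never from a script. Its argument "moves" is a list of rows, each a list of 6 numbers: the shift along the tool's x, y, z in units of 40 mm (1.0 is 40 mm), then the turn, a rotation vector about the tool's x, y, z in units of 8 degrees (1.0 is 8 degrees). A call has 1 to 20 rows; each row shifts and turns the commanded pose from where the row before left it, along the tool's axes as they then stand; what a row does not reach is not made up. A row lasts 1/8 s, in which the tool goes at most 62.5 mm and 10.7 degrees, less where a joint would pass 70% of its speed; a pose out of reach is approached as far as the arm can. A call is refused whole if a number of a shift passes 1 or a number of a turn 1, either way. A call with a gripper value outside its range is refused whole. "fingers" is the finger opening in mm, from 0 to 87, set as the call begins (left out, the last holds). The fingers move at their own pace and stop on an object; "force" is the grip in N (left out, the last holds). Time passes only in rows, so rows that do not move let the fingers close. It gives the time, the measured TCP pose, the force, the opening and the grip force at its end, in the units of the state.
- read_state(): the state, without advancing time (a new reading comes with each control period).
- viewer.camera(name): name is "scene" or "top" or "wrist"; returns a dict with "pixels" (480x640x3 uint8, red, green, blue), "range_z" (480x640 float32, m along the optical axis (not along the pixel's ray), 0 where there is no reading), "fx", "fy", "cx", "cy" (pixels), "k1" (the pictures are not rectified: a ray, as slopes to the right and down, at radius r is drawn at 1 + k1 r^2 times it, then the intrinsics apply), "xyz" and "orientation" of the camera in the world. Camera axes: x right, y down, z forward; pixel columns grow to the right and rows downward; lengths in m; the calibration is good to about 2 mm. A picture is of the moment at which its call begins.
- r.close_job(): hands the job in; it is judged then, once.
The state is a dict: "time": time; "joint_positions": joint angles; "joint_vel": joint speeds; "joint_torque": joint torques, N m; "ee_pos": TCP position; "eef_rot": TCP orientation; "ft_force": force on the tool from outside, world axes, zero at the start; "torque": the same for the moment, N m; "width": finger opening in m; "grip_force": force on a finger pad.
Only numpy, scipy, OpenCV 4.12 (cv2) and the standard library are available. Lean on these libraries where they do the work, as an engineer would, in place of code of your own. Each camera call takes 0.05 s, during which the arm holds its last target. There are 200 camera calls.

## Working session

There is one attempt and no reset: what is moved stays moved. The work goes in short steps, Python scripts to look and compute and a tool call to move; the robot and the scene stay as the last step left them, time stands still between calls to the robot, and variables do not carry over. Pictures are saved under pics/ and viewed, at most 13 in all, crops included, and the job is handed in when it is done.

Besides the shell and the picture viewer there is one more tool, called after ">>>" as a command line: name --pt "numbers of a row" for each row, then --argument value for the rest. carry_out: Moves the arm, as the interface text tells. Its arguments: {"type":"object","properties":{"moves":{"type":"array","items":{"type":"array","items":{"type":"number"}}},"fingers":{"type":"number"},"force":{"type":"number"}},"required":["moves"]}

```bash
mkdir -p pics; ls; cat > h.py <<'E'
import numpy as np, cv2
from scipy.spatial.transform import Rotation as R
from bench import read_state, viewer, r
def cloud(c):
    v,u=np.mgrid[0:480,0:640]
    K=np.array([[c['fx'],0,c['cx']],[0,c['fy'],c['cy']],[0,0,1.]])
    p=cv2.undistortPoints(np.stack([u,v],-1).reshape(-1,1,2).astype(np.float64),K,np.array([c['k1'],0,0,0,0.])).reshape(480,640,2)
    z=c['range_z'].astype(float)
    P=np.dstack([p[...,0]*z,p[...,1]*z,z])
    return P@R.from_quat(c['orientation']).as_matrix().T+np.array(c['xyz'])
def save(c,n,crop=None,s=1):
    im=c['pixels'][...,::-1]
    if crop: a,b,d,e=crop; im=im[b:e,a:d]
    cv2.imwrite('pics/'+n,cv2.resize(im,None,fx=s,fy=s,interpolation=cv2.INTER_CUBIC))
E
python3 - <<'E'
from h import *
import pickle
C={n:viewer.camera(n) for n in('scene','top')}
pickle.dump(C,open('c.pkl','wb'))
for n in C: save(C[n],n+'0.png'); print(n,C[n]['xyz'],C[n]['orientation'],C[n]['fx'],C[n]['k1'])
print(read_state(), r.finger_overhang)
E
```

```text
pics
scene [ 0.07703918 -0.13554644  0.68824871] [ 0.8156797  -0.43977168  0.17455441 -0.33286372] 509.7661485686619 0.020482018542127656
top [0.35856249 0.2090857  0.92849455] [-0.65502133  0.7474984  -0.08394772  0.07173542] 543.9597567930259 -0.12895889748955805
{'time': 0.1, 'joint_positions': array([-1.22960529,  0.33281513, -0.06470755,  1.46084964,  0.02160782,
        1.34992674, -0.08851594]), 'joint_vel': array([ 1.70514277e-05, -6.22618733e-04, -5.51653136e-04, -9.11140222e-04,
       -1.29397619e-03,  8.93199548e-04,  5.70807692e-04]), 'joint_torque': array([ 4.81563420e-04, -6.24547219e+01,  2.39968265e-02, -3.90716708e+01,
       -6.16309955e-02,  3.65384202e-02,  9.50044455e-05]), 'ee_pos': array([0.22226936, 0.58378268, 0.23583316]), 'eef_rot': array([ 1.80888219e-01,  9.83503446e-01, -6.45851726e-04, -8.58190424e-05]), 'ft_force': array([-0.79585518, -1.43645333,  0.1955534 ]), 'torque': array([ 0.00097811,  0.01055363, -0.02543507]), 'grip_force': 0.0, 'width': 0.08742920903164453} 0.014
```

View pics/top0.png

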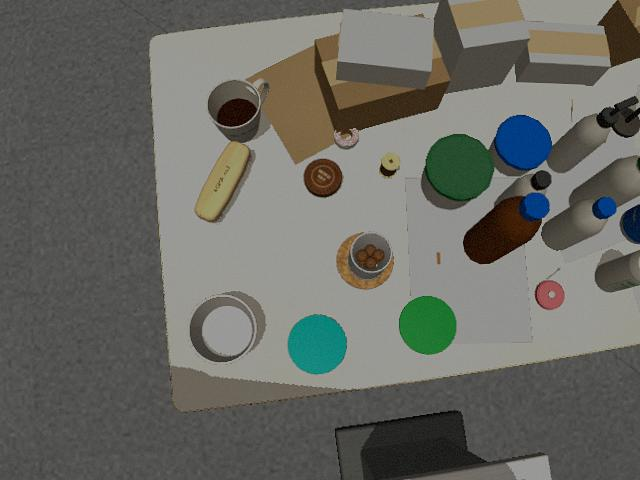

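View pics/scene0.png

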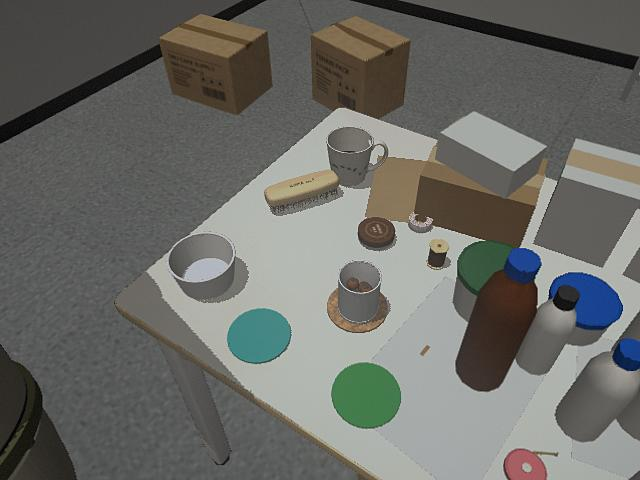

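The top view shows the tumbler with beads at (370,255) on the cork coaster at (365,262). The white bowl is at (224,330), the brush at (222,181), the tin at (323,177) and the spool at (390,164). There are three coaster candidates: cork (365,262), turquoise (318,344) and green (428,325). The cork one fits because of its colour and because the tumbler stands on it. The mug at (237,108) has a handle, so it isn't the bowl. Next I measure and confirm in a crop.

```bash
python3 - <<'E'
from h import *
import pickle
C=pickle.load(open('c.pkl','rb'))
save(C['top'],'crop1.png',(170,140,450,390),2.5)
def fit(q):
    A=np.c_[2*q,np.ones(len(q))]; s=np.linalg.lstsq(A,(q**2).sum(1),rcond=None)[0]
    return s[:2],np.sqrt(s[2]+s[:2]@s[:2])
for n in C:
    P=cloud(C[n]).reshape(-1,3); P=P[C[n]['range_z'].ravel()>0]
    g=P[(abs(P[:,0]-.5)<.3)&(abs(P[:,2])<.01)]; print(n,'table z',np.median(g[:,2]))
    def near(px,rad,z0,z1):
        c=cloud(C[n])[px[1],px[0]]; 
        return c,P[(np.hypot(*(P[:,:2]-c[:2]).T)<rad)&(P[:,2]>z0)&(P[:,2]<z1)]
    pts=dict(top=dict(tum=(370,255),bowl=(224,330),tin=(323,177),spool=(390,164),brush=(222,181)),scene=dict(tum=(360,290),bowl=(204,270),tin=(376,231),spool=(438,250),brush=(302,190)))[n]
    for k,(rad,z0,z1) in dict(tum=(.06,.078,.09),bowl=(.1,.054,.066),tin=(.05,.018,.03),spool=(.03,.038,.05),brush=(.1,.02,.06)).items():
        c,q=near(pts[k],rad,z0,z1)
        if len(q)>5: 
            f=fit(q[:,:2]); print(k,c.round(3),len(q),q.mean(0).round(4),'fit',f[0].round(4),f[1].round(4), 'ext',q[:,:2].min(0).round(3),q[:,:2].max(0).round(3))
    # coaster
    c,q=near(pts['tum'],.075,.003,.008); print('coaster',len(q),q[:,:2].min(0),q[:,:2].max(0))
E
```

```text
scene table z 0.0016937797789288167
tum [0.508 0.092 0.065] 503 [0.5186 0.1002 0.0836] fit [0.5156 0.0989] 0.0312 ext [0.483 0.066] [0.55  0.133]
bowl [0.437 0.363 0.009] 763 [0.4289 0.3526 0.06  ] fit [0.4283 0.3493] 0.0532 ext [0.373 0.295] [0.486 0.406]
tin [0.67  0.153 0.023] 835 [0.6708 0.1534 0.0241] fit [0.6716 0.1538] 0.0248 ext [0.639 0.121] [0.709 0.188]
brush [0.666 0.315 0.049] 1790 [0.6821 0.3213 0.0435] fit [0.6934 0.3359] 0.0517 ext [0.613 0.276] [0.766 0.38 ]
coaster 1107 [0.43436909 0.01817591] [0.58283179 0.16453043]
top table z 0.0005326646800420387
tum [0.518 0.095 0.051] 390 [0.5194 0.0963 0.0836] fit [0.5172 0.0983] 0.0311 ext [0.484 0.065] [0.551 0.131]
bowl [0.431 0.353 0.006] 725 [0.4305 0.3522 0.0597] fit [0.4296 0.3481] 0.0533 ext [0.374 0.293] [0.485 0.405]
tin [0.672 0.152 0.024] 1107 [0.6734 0.1536 0.023 ] fit [0.6736 0.1536] 0.024 ext [0.641 0.119] [0.708 0.187]
spool [0.673 0.035 0.045] 263 [0.6783 0.0338 0.0445] fit [0.6783 0.0339] 0.0119 ext [0.663 0.017] [0.695 0.051]
brush [0.68  0.326 0.047] 2539 [0.6862 0.3232 0.0438] fit [0.6937 0.3308] 0.0486 ext [0.616 0.27 ] [0.776 0.379]
coaster 941 [0.44419308 0.02053357] [0.59336191 0.16188705]
```

View pics/crop1.png

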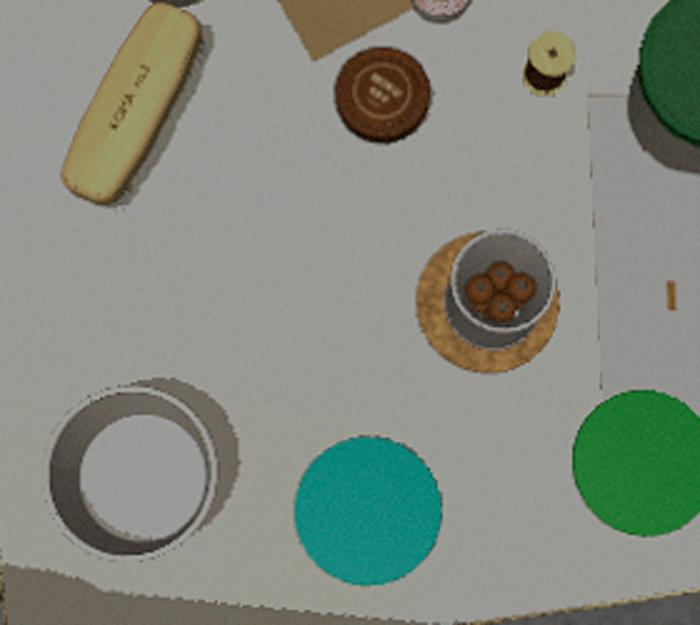

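The crop confirms the tumbler with beads on the cork coaster; the turquoise and green discs are the look-alikes. I'll grip the tumbler from the side with the tool tilted, then pour by rolling about the tool axis. First I set up a planner and compute the rows for the first leg.

```bash
cat >> h.py <<'E'
def rot(az,e,roll=0):
    """tool axes: radial azimuth az, pointing e below horizontal, rolled (deg) about tool z"""
    a,e=np.radians([az,e]); o=np.array([np.cos(a),np.sin(a),0]); u=np.array([0,0,1.])
    z=np.cos(e)*o-np.sin(e)*u; y=np.cross(o,u); 
    return R.from_matrix(np.c_[np.cross(y,z),y,z])*R.from_euler('z',roll,degrees=True)
def hom(p,Rm):
    T=np.eye(4);T[:3,:3]=Rm.as_matrix();T[:3,3]=p;return T
def cur():
    s=read_state();return hom(s['ee_pos'],R.from_quat(s['eef_rot']))
from scipy.linalg import logm,expm
def row(T0,T1,n=None):
    X=np.real(logm(np.linalg.inv(T0)@T1))
    if n is None:
        n=int(np.ceil(max(np.abs(X[:3,3]).max()/.04,np.degrees(np.abs([X[2,1],X[0,2],X[1,0]])).max()/8)/.95))
    S=expm(X/n); v=np.r_[S[:3,3]/.04,np.degrees(R.from_matrix(S[:3,:3]).as_rotvec())/8]
    mid=T0@expm(X/2)
    print(n,'rows',v.round(3).tolist(),'mid',mid[:3,3].round(3)); return T1
E
python3 - <<'E'
from h import *
import pickle
c=pickle.load(open('c.pkl','rb'))['top']
P=cloud(c); hsv=cv2.cvtColor(c['pixels'],cv2.COLOR_RGB2HSV)
m=(hsv[...,0]>8)&(hsv[...,0]<24)&(hsv[...,1]>100)&(np.abs(P[...,2]-.005)<.004)&(np.hypot(P[...,0]-.517,P[...,1]-.1)<.08)
k=cv2.findContours(m.astype(np.uint8),0,1)[0];k=np.vstack(k)
h=cv2.convexHull(k)[:,0]; q=P[h[:,1],h[:,0]]
print('coaster circle',cv2.minEnclosingCircle(q[:,:2].astype(np.float32)))
T=cur(); az=np.degrees(np.arctan2(.0985,.5165)); print(az)
T1=row(T,hom([.30,.42,.25],rot(54,90)))
R2=rot(az,35); g=np.array([.5165,.0985,.055])
T2=row(T1,hom(g+R2.apply([0,0,-.15]),R2))
E
```

```text
coaster circle ((0.5185301303863525, 0.09948639571666718), 0.049788154661655426)
10.797041023687406
14 rows [-0.372, 0.033, -0.025, -0.0, 0.001, 0.939] mid [0.302 0.521 0.243]
9 rows [-0.471, 0.917, 0.197, -0.288, 0.726, 0.552] mid [0.367 0.249 0.209]
```

>>> carry_out --pt "-0.37 0.03 0 0 0 0.94" --pt "-0.37 0.03 0 0 0 0.94" --pt "-0.37 0.03 0 0 0 0.94" --pt "-0.37 0.03 0 0 0 0.94" --pt "-0.37 0.03 0 0 0 0.94" --pt "-0.37 0.03 0 0 0 0.94" --pt "-0.37 0.03 0 0 0 0.94" --pt "-0.37 0.03 0 0 0 0.94" --pt "-0.37 0.03 0 0 0 0.94" --pt "-0.37 0.03 0 0 0 0.94" --pt "-0.37 0.03 0 0 0 0.94" --pt "-0.37 0.03 0 0 0 0.94" --pt "-0.37 0.03 0 0 0 0.94" --pt "-0.37 0.03 0 0 0 0.94" --fingers 87 --force 12

```text
time: 1.85
ee_pos: [0.298, 0.4202, 0.2362]
eef_rot: [0.893, 0.451, -0.0, 0.0]
ft_force: [0.7, -0.1, -1.2]
width: 0.0873
grip_force: 0.0
```

```bash
python3 - <<'E'
from h import *
s=read_state();print(s['joint_positions'].round(3),s['ft_force'])
T1=cur();print(T1.round(3))
R2=rot(10.8,35); g=np.array([.517,.0988,.055])
row(T1,hom(g+R2.apply([0,0,-.15]),R2))
E
```

```text
[-1.235  0.085  0.205  1.759 -0.018  1.3   -1.661] [ 0.66936251 -0.05421056 -1.2347008 ]
[[ 0.593  0.805 -0.     0.298]
 [ 0.805 -0.593 -0.001  0.42 ]
 [-0.001  0.    -1.     0.236]
 [ 0.     0.     0.     1.   ]]
9 rows [-0.445, 0.926, 0.165, -0.285, 0.727, 0.548] mid [0.368 0.25  0.201]
```

>>> carry_out --pt "-0.445 0.925 0.165 -0.285 0.725 0.55" --pt "-0.445 0.925 0.165 -0.285 0.725 0.55" --pt "-0.445 0.925 0.165 -0.285 0.725 0.55" --pt "-0.445 0.925 0.165 -0.285 0.725 0.55" --pt "-0.445 0.925 0.165 -0.285 0.725 0.55" --pt "-0.445 0.925 0.165 -0.285 0.725 0.55" --pt "-0.445 0.925 0.165 -0.285 0.725 0.55" --pt "-0.445 0.925 0.165 -0.285 0.725 0.55" --pt "-0.445 0.925 0.165 -0.285 0.725 0.55" --pt "0 0 0 0 0 0"

```text
time: 3.1
ee_pos: [0.3955, 0.2042, 0.2065]
eef_rot: [0.927, 0.213, 0.305, -0.048]
ft_force: [0.4, 0.4, 0.3]
width: 0.087
grip_force: 0.0
```

```bash
python3 - <<'E'
from h import *
s=read_state();print(s['joint_positions'].round(3),s['ft_force'])
T1=cur();print(T1.round(3))
R2=rot(10.8,35); g=np.array([.517,.0988,.055])
row(T1,hom(g+R2.apply([0,0,-.15]),R2))
row(T1,hom(g+R2.apply([0,0,.005]),R2))
E
```

```text
[-0.25  -0.491 -0.369  2.41  -0.043  0.581 -1.725] [0.40844458 0.4360809  0.27858149]
[[ 0.724  0.423  0.545  0.395]
 [ 0.365 -0.905  0.218  0.204]
 [ 0.585  0.041 -0.81   0.207]
 [ 0.     0.     0.     1.   ]]
4 rows [-0.492, 0.743, 0.135, -0.268, 0.586, 0.367] mid [0.397 0.139 0.176]
5 rows [-0.243, 0.673, 0.868, -0.214, 0.469, 0.293] mid [0.455 0.153 0.126]
```

The arm is against the limits of joints 2 and 4, because the wrist is too close to the base. I'll fit a simple kinematic model to find a better approach direction.

```bash
cat > k.py <<'E'
from h import *
import itertools
from scipy.optimize import least_squares
LO=np.array([-2.6,-.5,-1.47,.16,-1.27,.06,-2.6]);HI=np.array([2.6,2.12,1.34,2.42,4.41,2.06,2.6])
def fk(q,p,s,allp=False):
    E=lambda a,t:R.from_euler(a,t)
    h,L1,L2,L3,o1,o7,a1,a2=p
    A=E('z',s[0]*q[0]+o1);B=A*E('y',q[1])*E('z',s[1]*q[2]);C=B*E('y',q[3])
    D=C*E('z',s[2]*q[4])*E('y',q[5]);F=D*E('z',s[3]*q[6]+o7)
    el=np.array([0,0,h])+B.apply([a1,0,L1]);w=el+C.apply([a2,0,L2]);t=w+F.apply([0,0,L3])
    return (t,F,w,el) if allp else (t,F)
Q=[[-1.22960529,.33281513,-.06470755,1.46084964,.02160782,1.34992674,-.08851594],[-1.235,.085,.205,1.759,-.018,1.3,-1.661],[-.25,-.491,-.369,2.41,-.043,.581,-1.725]]
def fit(data):
    best=None
    for s in itertools.product([1,-1],repeat=4):
      for o7 in (0,np.pi/2,np.pi,-np.pi/2):
        def f(p): return np.concatenate([np.r_[(fk(q,p,s)[0]-x)*10,(fk(q,p,s)[1].as_matrix()-M).ravel()] for q,x,M in data])
        r_=least_squares(f,[.234,.43,.5,.295,0,o7,0,0])
        if best is None or r_.cost<best[0]: best=(r_.cost,r_.x,s)
    return best
E
python3 - <<'E'
from k import *
import pickle
M1=R.from_quat([.893,.451,0,0]).as_matrix()
s=read_state()
data=[(Q[0],np.array([.22226936,.58378268,.23583316]),R.from_quat([.180888,.9835,-.000646,-.0000858]).as_matrix()),
(Q[1],np.array([.298,.4202,.2362]),np.array([[.593,.805,0],[.805,-.593,-.001],[-.001,0,-1]])),
(s['joint_positions'],s['ee_pos'],R.from_quat(s['eef_rot']).as_matrix())]
b=fit(data);print(b);pickle.dump((b[1],b[2]),open('fk.pkl','wb'));
E
```

```text
(np.float64(0.0028376090041127406), array([ 0.31401549,  0.41522624,  0.50412391,  0.30030445, -0.07831199,
        1.49737571,  0.01086422,  0.05721215]), (-1, -1, -1, -1))
```

```bash
cat >> k.py <<'E'
import pickle,os
if os.path.exists('fk.pkl'): PP,SS=pickle.load(open('fk.pkl','rb'))
def ik(T,q0):
    M=T[:3,:3]
    def f(q):
        t,F=fk(q,PP,SS); m=np.clip(.08-np.minimum(q-LO,HI-q),0,None)
        return np.r_[(t-T[:3,3])*10,((F.as_matrix()-M)).ravel()*2,.01*(q-q0)]
    s=least_squares(f,np.clip(q0,LO+.01,HI-.01),bounds=(LO,HI))
    t,F=fk(s.x,PP,SS); return s.x,np.linalg.norm(t-T[:3,3]),np.degrees((F.inv()*R.from_matrix(M)).magnitude())
E
python3 - <<'E'
from k import *
q0=read_state()['joint_positions']; np.set_printoptions(suppress=True)
g=np.array([.517,.0988,.055]); bo=np.array([.43,.3495,.0])
seeds=[q0,np.array([-.3,.3,0,1.6,1.5,1.2,-1.]),np.array([-.3,.3,0,1.6,1.5,1.2,1.5]),np.array([-.3,.3,0,1.6,-1.,1.2,-1.]),np.array([-.3,.3,0,1.6,-1,1.2,1.5]),np.array([-.3,.3,0,1.6,3.1,.3,1.])]
for e in (20,35):
  for daz in (-90,-60,60,90):
   for roll0 in (0,180):
    az=10.8+daz; Rm=rot(az,e,roll0); T=hom(g+Rm.apply([0,0,.005]),Rm)
    best=min((ik(T,s) for s in seeds),key=lambda x:x[1]*1000+x[2])
    if best[1]<.005 and best[2]<3:
      w,el=fk(best[0],PP,SS,True)[2:]
      out=[]
      # pour at bowl: az2 various, tool horizontal-ish, roll +-100
      for az2 in (az-30,az,az+30,az+60):
       for rl in (-100,100):
        R2=rot(az2,0,roll0+rl);d=np.array([0,0,.14]);m=R2.apply([0,0,0])
        mouth=rot(az2,0,rl).apply([1,0,0]); p=bo+[0,0,.15]-mouth*[.045,.045,0]
        b=ik(hom(p,R2),best[0]); 
        if b[1]<.005 and b[2]<3: out.append((round(az2),rl,b[0].round(1)[[1,3,4,5,6]].tolist()))
      print(e,daz,roll0,best[0].round(2),'wrist',w.round(2),*out,sep='\n  ')
E
```

```text
20
  -90
  0
  [-1.04  0.88  0.34  1.6   0.76  1.47  2.2 ]
  wrist
  [0.47 0.37 0.16]
  (-79, 100, [1.3, 1.0, 0.5, 2.1, 0.8])
  (-49, 100, [1.0, 1.4, 0.9, 1.7, 0.6])
  (-19, 100, [0.8, 1.8, 1.4, 1.4, 0.3])
20
  -90
  180
  [-1.13  0.91  0.44  1.6   0.68  1.43 -0.91]
  wrist
  [0.47 0.37 0.16]
  (-79, -100, [1.2, 1.2, 0.5, 2.1, 1.0])
  (-79, 100, [1.3, 1.0, 0.5, 2.1, -2.4])
  (-49, -100, [0.9, 1.6, 1.1, 1.8, 0.7])
  (-49, 100, [1.1, 1.4, 0.7, 1.6, -2.5])
  (-19, -100, [0.7, 2.0, 1.4, 1.5, 0.5])
  (-19, 100, [1.2, 1.8, 0.8, 1.1, -2.6])
20
  -60
  0
  [-0.62  0.7  -0.21  1.97  1.48  1.37  1.99]
  wrist
  [0.34 0.31 0.16]
  (-79, 100, [1.3, 1.0, 0.5, 2.1, 0.8])
  (-49, 100, [1.0, 1.4, 1.4, 2.0, 0.5])
  (-19, 100, [0.8, 1.8, 1.8, 1.7, 0.3])
  (11, 100, [0.7, 2.2, 2.3, 1.6, 0.2])
20
  -60
  180
  [-0.63  0.7  -0.2   1.97  1.48  1.37 -1.15]
  wrist
  [0.34 0.31 0.16]
  (-79, -100, [1.2, 1.2, 0.5, 2.1, 1.0])
  (-79, 100, [1.3, 1.0, 0.5, 2.1, -2.4])
  (-49, -100, [0.9, 1.6, 1.4, 2.0, 0.6])
  (-49, 100, [1.0, 1.4, 1.1, 1.8, -2.6])
  (-19, -100, [0.7, 2.0, 1.7, 1.7, 0.5])
  (-19, 100, [1.2, 1.8
[... 3075 characters left out ...]
-1.0, 1.8, -0.7])
35
  90
  0
  [-0.04  0.7   0.23  1.69 -0.99  1.47  0.86]
  wrist
  [ 0.56 -0.14  0.22]
  (71, -100, [1.6, 2.2, -0.6, 0.4, 2.6])
  (71, 100, [1.4, 2.3, -1.3, 0.5, -0.3])
  (101, -100, [0.9, 1.8, -1.2, 1.4, 2.6])
  (101, 100, [0.8, 2.0, -1.3, 1.4, -0.7])
  (131, -100, [1.0, 1.4, -1.0, 1.8, 2.4])
  (131, 100, [0.9, 1.6, -1.2, 1.9, -0.8])
  (161, -100, [1.5, 1.0, -0.2, 2.1, 2.1])
  (161, 100, [1.3, 1.2, -0.3, 2.1, -1.3])
35
  90
  180
  [-0.08  0.71  0.29  1.69 -1.02  1.48 -2.27]
  wrist
  [ 0.56 -0.14  0.22]
  (71, -100, [1.2, 2.2, -1.3, 0.7, -0.2])
  (101, -100, [0.8, 1.8, -1.3, 1.4, -0.5])
  (131, -100, [1.0, 1.4, -1.1, 1.8, -0.7])
  (161, -100, [1.5, 1.0, -0.2, 2.1, -1.1])
```

```bash
cat >> k.py <<'E'
def plan(Tt,qs=None,nseg=3,q0=None):
    q0=read_state()['joint_positions'] if q0 is None else q0
    q,ep,er=ik(Tt,q0 if qs is None else qs); print('ik',q.round(2),round(ep*1000,1),'mm',round(er,1),'deg wrist',fk(q,PP,SS,True)[2].round(2))
    T=cur()
    for i in range(1,nseg+1):
        qi=q0+(q-q0)*i/nseg; t,F=fk(qi,PP,SS); Ti=Tt if i==nseg else hom(t,F)
        print(Ti[:3,3].round(3),end=' '); row(T,Ti); T=Ti
    return q
E
python3 - <<'E'
from k import *
Rm=rot(-54,30,180); g=np.array([.517,.0988,.055])
plan(hom(g+Rm.apply([0,0,-.14])+[0,0,.03],Rm),np.array([-.63,.7,-.2,1.97,1.48,1.37,-1.15]))
E
```

```text
ik [-0.66  0.43 -0.39  1.92  1.11  1.52 -0.92] 0.0 mm 0.0 deg wrist [0.29 0.41 0.31]
[0.375 0.19  0.152] 6 rows [-0.189, -0.056, 0.161, -0.126, -0.493, -0.818] mid [0.386 0.202 0.178]
[0.398 0.172 0.141] 5 rows [-0.041, 0.099, 0.113, -0.139, -0.532, -0.918] mid [0.386 0.18  0.146]
[0.446 0.197 0.155] 5 rows [0.013, 0.28, -0.033, -0.17, -0.571, -0.777] mid [0.423 0.181 0.15 ]
```

>>> carry_out --pt "-0.19 -0.055 0.16 -0.125 -0.495 -0.82" --pt "-0.19 -0.055 0.16 -0.125 -0.495 -0.82" --pt "-0.19 -0.055 0.16 -0.125 -0.495 -0.82" --pt "-0.19 -0.055 0.16 -0.125 -0.495 -0.82" --pt "-0.19 -0.055 0.16 -0.125 -0.495 -0.82" --pt "-0.19 -0.055 0.16 -0.125 -0.495 -0.82" --pt "-0.04 0.1 0.115 -0.14 -0.53 -0.92" --pt "-0.04 0.1 0.115 -0.14 -0.53 -0.92" --pt "-0.04 0.1 0.115 -0.14 -0.53 -0.92" --pt "-0.04 0.1 0.115 -0.14 -0.53 -0.92" --pt "-0.04 0.1 0.115 -0.14 -0.53 -0.92" --pt "0 0 0 0 0 0"

```text
time: 4.6
ee_pos: [0.3971, 0.1762, 0.1404]
eef_rot: [0.641, 0.701, -0.062, 0.307]
ft_force: [0.3, -0.1, 0.2]
width: 0.0871
grip_force: 0.0
```

```bash
python3 - <<'E'
from k import *
s=read_state();print(s['joint_positions'].round(2),s['ee_pos'].round(3)); t,F=fk(s['joint_positions'],PP,SS); T=cur()
print('model err',t-T[:3,3],np.degrees((F.inv()*R.from_matrix(T[:3,:3])).magnitude()))
Rm=rot(-54,30,180); g=np.array([.517,.0988,.055])
plan(hom(g+Rm.apply([0,0,-.14])+[0,0,.03],Rm),np.array([-.63,.7,-.2,1.97,1.48,1.37,-1.15]),1)
E
```

```text
[-0.39  0.14 -0.63  2.09  0.7   1.3  -1.25] [0.397 0.176 0.14 ]
model err [-0.03999858  0.01433943 -0.00075617] 2.732378351147567
ik [-0.66  0.43 -0.39  1.92  1.11  1.52 -0.92] 0.0 mm 0.0 deg wrist [0.29 0.41 0.31]
[0.446 0.197 0.155] 5 rows [-0.008, 0.277, -0.017, -0.157, -0.574, -0.761] mid [0.422 0.183 0.15 ]
```

>>> carry_out --pt "0 0.28 -0.02 -0.155 -0.575 -0.76" --pt "0 0.28 -0.02 -0.155 -0.575 -0.76" --pt "0 0.28 -0.02 -0.155 -0.575 -0.76"

```text
time: 4.97
ee_pos: [0.4283, 0.1855, 0.1526]
eef_rot: [0.501, 0.752, -0.163, 0.396]
ft_force: [-0.4, -0.7, -0.3]
width: 0.0869
grip_force: 0.0
```

```bash
python3 - <<'E'
from k import *
s=read_state();M1=lambda v:R.from_quat(v).as_matrix()
data=[(Q[0],np.array([.22226936,.58378268,.23583316]),M1([.180888,.9835,-.000646,-.0000858])),
(Q[1],np.array([.298,.4202,.2362]),M1([.893,.451,0,0])),
([-0.25,-0.491,-0.369,2.41,-0.043,0.581,-1.725],np.array([.3955,.2042,.2065]),M1([.927,.213,.305,-.048])),
([-0.39,0.14,-0.63,2.09,0.7,1.3,-1.25],np.array([.3971,.1762,.1404]),M1([.641,.701,-.062,.307])),
(s['joint_positions'],s['ee_pos'],M1(s['eef_rot']))]
b=fit(data);print(b);pickle.dump((b[1],b[2]),open('fk.pkl','wb'))
import k; k.PP,k.SS=b[1],b[2]
for q,x,M in data: t,F=fk(q,b[1],b[2]);print(((t-x)*1000).round(1))
Rm=rot(-54,30,180); g=np.array([.517,.0988,.055])
q=plan(hom(g+Rm.apply([0,0,-.14])+[0,0,.03],Rm),s['joint_positions'],1)
print(ik(hom(g+Rm.apply([0,0,.005]),Rm),q))
E
```

```text
(np.float64(0.025220718997342136), array([ 0.23492998,  0.46347333,  0.48439919,  0.34412354, -0.0848249 ,
        1.49972842,  0.00302884, -0.01315354]), (-1, -1, -1, -1))
[ 8.9  1.2 -1.9]
[-3.6 -1.8 -1. ]
[-1.2 11.1 -3.6]
[-5.4  3.6  2.6]
[-1.3 -2.2  3.8]
ik [-0.58  0.43 -0.62  2.01  1.09  1.61 -1.05] 0.0 mm 0.0 deg wrist [0.27 0.44 0.33]
[0.446 0.197 0.155] 2 rows [0.011, 0.262, -0.014, -0.161, -0.569, -0.777] mid [0.437 0.191 0.154]
(array([-0.43752029,  0.5631216 , -0.48089803,  2.11061011,  1.32402083,
        1.39333827, -1.15238627]), np.float64(1.1915971420803002e-06), np.float64(0.0003128172986832503))
```

>>> carry_out --pt "0.01 0.26 -0.015 -0.16 -0.57 -0.78" --pt "0.01 0.26 -0.015 -0.16 -0.57 -0.78" --pt "0 0 0 0 0 0"

```text
time: 5.35
ee_pos: [0.4445, 0.1969, 0.1534]
eef_rot: [0.393, 0.773, -0.227, 0.444]
ft_force: [-0.7, -0.2, -0.0]
width: 0.0871
grip_force: 0.0
```

```bash
python3 - <<'E'
from k import *
s=read_state();print(s['joint_positions'].round(2))
Rm=rot(-54,30,180); g=np.array([.517,.0988,.055]); T=cur()
T1=row(T,hom(g+Rm.apply([0,0,-.13]),Rm),3)
print(g-R.from_matrix(T[:3,:3]).apply([0,0,0])-T[:3,3])
row(T1,hom(g+Rm.apply([0,0,.005]),Rm),9)
c=viewer.camera('scene');save(c,'s1.png')
E
```

```text
[-0.57  0.46 -0.61  1.96  1.05  1.66 -0.99]
3 rows [0.202, 0.008, 0.208, -0.002, -0.007, 0.004] mid [0.448 0.193 0.137]
[ 0.07248326 -0.09811288 -0.09844597]
9 rows [-0.0, -0.0, 0.375, -0.0, 0.0, 0.0] mid [0.485 0.143 0.086]
```

View pics/s1.png

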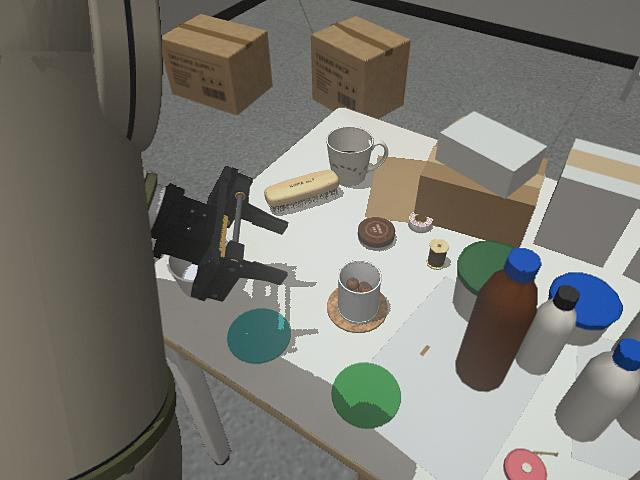

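The gripper, at about (230,240), points at the tumbler at (360,290) with its jaws level. I go in now.

>>> carry_out --pt "0.2 0 0.21 0 0 0" --pt "0.2 0 0.21 0 0 0" --pt "0.2 0.02 0.21 0 0 0" --pt "0 0 0.375 0 0 0" --pt "0 0 0.375 0 0 0" --pt "0 0 0.375 0 0 0" --pt "0 0 0.375 0 0 0" --pt "0 0 0.375 0 0 0" --pt "0 0 0.375 0 0 0" --pt "0 0 0 0 0 0"

```text
time: 6.65
ee_pos: [0.4971, 0.124, 0.0751]
eef_rot: [0.394, 0.772, -0.229, 0.444]
ft_force: [-0.2, 0.3, 0.3]
width: 0.0869
grip_force: 0.0
```

```bash
python3 - <<'E'
from k import *
s=read_state();print(s['joint_positions'].round(2),s['ft_force'])
Rm=rot(-54,30,180); g=np.array([.517,.0988,.055]); T=cur()
row(T,hom(g+Rm.apply([0,0,.005]),Rm),3)
c=viewer.camera('top');P=cloud(c);m=(np.hypot(P[...,0]-.517,P[...,1]-.0988)<.04)&(P[...,2]>.08)&(P[...,2]<.09)
print(m.sum(),P[m].min(0),P[m].max(0))
E
```

```text
[-0.47  0.56 -0.52  2.03  1.2   1.49 -1.06] [-0.21108179  0.26280129  0.27574433]
3 rows [0.011, 0.012, 0.357, -0.011, -0.005, 0.005] mid [0.508 0.11  0.064]
334 [0.48447133 0.06465354 0.08015696] [0.5502268  0.13089474 0.08890796]
```

>>> carry_out --pt "0.01 0.01 0.36 0 0 0" --pt "0.01 0.01 0.36 0 0 0" --pt "0.01 0.01 0.36 0 0 0" --pt "0 0 0 0 0 0"

```text
time: 7.2
ee_pos: [0.5195, 0.0947, 0.0522]
eef_rot: [0.394, 0.772, -0.229, 0.443]
ft_force: [-0.5, 0.0, 0.6]
width: 0.0873
grip_force: 0.0
```

>>> carry_out --pt "0 0 0 0 0 0" --pt "0 0 0 0 0 0" --pt "0 0 0 0 0 0" --pt "0 0 0 0 0 0" --pt "0 0 0 0 0 0" --pt "0 0 0 0 0 0" --pt "0 0 0 0 0 0" --pt "0 0 0 0 0 0" --fingers 50 --force 20

```text
time: 8.2
ee_pos: [0.5195, 0.0965, 0.0529]
eef_rot: [0.393, 0.772, -0.228, 0.444]
ft_force: [-2.0, 2.2, 4.1]
width: 0.0659
grip_force: 20.0
```

```bash
cat > tgt.py <<'E'
from k import *
AZ=-54
def pour(tilt,z=.15,e=0,dm=.045,dt=.012):
    t=rot(AZ,0).apply([0,0,1]); m=rot(AZ,0,-90).apply([1,0,0])
    Rm=rot(AZ,e,180-tilt); g=np.array([.43,.3495,z])-dm*m-dt*t
    return hom(g+Rm.apply([0,0,.005]),Rm)
E
python3 - <<'E'
from tgt import *
s=read_state();T=cur();print(s['joint_positions'].round(2),s['ft_force'].round(1),rot(AZ,0,-90).apply([1,0,0]))
q=s['joint_positions']
U=T.copy();U[2,3]+=.13;row(T,U,8)
V=pour(0,.21,30);V[:3,:3]=T[:3,:3];row(U,V,12)
for X in (U,V,pour(45),pour(90),pour(120)):
    q,a,b=ik(X,q);print(X[:3,3].round(3),q.round(2),a,b)
row(V,pour(45));row(pour(45),pour(75))
E
```

```text
[-0.43  0.59 -0.48  2.05  1.27  1.44 -1.07] [-2.   2.2  4.1] [8.09016994e-01 5.87785252e-01 1.11022302e-16]
8 rows [-0.351, -0.001, -0.204, -0.0, -0.0, -0.0] mid [0.52  0.096 0.118]
12 rows [0.233, 0.065, -0.503, -0.0, -0.0, -0.0] mid [0.454 0.213 0.195]
[0.52  0.096 0.183] [-0.39  0.3  -0.53  2.07  1.18  1.43 -0.86] 1.270852378303806e-06 0.0003689523485731266
[0.389 0.329 0.208] [-0.81  0.53 -0.63  1.73  0.99  1.85 -1.03] 2.3921033842575674e-06 0.0006741401214111561
[0.389 0.329 0.15 ] [-1.14  0.87 -0.28  1.69  1.13  2.06 -0.43] 2.908687457423744e-06 0.0009791095699069952
[0.389 0.329 0.15 ] [-1.14  0.87 -0.28  1.69  1.13  2.06  0.35] 2.0374054153121118e-06 0.0006016728459438251
[0.389 0.329 0.15 ] [-1.14  0.87 -0.28  1.69  1.13  2.06  0.88] 1.3582315610557538e-06 0.00040110333037848736
6 rows [0.222, 0.079, 0.076, 0.245, -0.596, -0.912] mid [0.392 0.335 0.179]
4 rows [0.0, -0.0, 0.0, -0.0, 0.0, -0.937] mid [0.389 0.329 0.15 ]
```

>>> carry_out --pt "-0.18 0 -0.1 0 0 0" --pt "-0.35 0 -0.2 0 0 0" --pt "-0.35 0 -0.2 0 0 0" --pt "-0.35 0 -0.2 0 0 0" --pt "-0.35 0 -0.2 0 0 0" --pt "-0.35 0 -0.2 0 0 0" --pt "-0.35 0 -0.2 0 0 0" --pt "-0.35 0 -0.2 0 0 0" --pt "-0.18 0 -0.1 0 0 0" --pt "0 0 0 0 0 0"

```text
time: 9.45
ee_pos: [0.5205, 0.0957, 0.1826]
eef_rot: [0.393, 0.772, -0.228, 0.444]
ft_force: [-1.0, -0.6, -2.6]
width: 0.0663
grip_force: 20.0
```

```bash
sed -i 's/AZ=-54/AZ=-32/' tgt.py; python3 - <<'E'
from tgt import *
s=read_state();T=cur();print(s['joint_positions'].round(2),s['ft_force'].round(1))
q=s['joint_positions']
V=pour(0,.21,30);row(T,V,16)
for X in (V,pour(45),pour(90),pour(120)):
    q,a,b=ik(X,q);print(X[:3,3].round(3),q.round(2),a,b)
row(V,pour(45));row(pour(45),pour(75))
E
```

```text
[-0.38  0.33 -0.53  2.02  1.14  1.49 -0.81] [-1.  -0.6 -2.6]
16 rows [0.155, 0.118, -0.345, -0.15, -0.001, -0.086] mid [0.471 0.211 0.195]
[0.4   0.315 0.208] [-0.7   0.33 -0.75  2.02  1.15  1.58 -0.89] 9.334278134292124e-07 0.0002303573979615663
[0.4   0.315 0.15 ] [-1.    0.78 -0.51  2.02  1.43  2.   -0.53] 1.680059788167458e-06 0.0006081519656566348
[0.4   0.315 0.15 ] [-0.97  0.79 -0.54  2.02  1.44  2.02  0.25] 1.992334371255927e-06 0.0006151862524819219
[0.4   0.315 0.15 ] [-0.96  0.8  -0.56  2.02  1.45  2.03  0.77] 1.3367614759308345e-06 0.0004092551150626943
6 rows [0.223, 0.078, 0.076, 0.245, -0.592, -0.916] mid [0.4   0.322 0.179]
4 rows [-0.0, 0.0, 0.0, 0.0, 0.0, -0.937] mid [0.4   0.315 0.15 ]
```

>>> carry_out --pt "0.155 0.12 -0.345 -0.15 0 -0.085" --pt "0.155 0.12 -0.345 -0.15 0 -0.085" --pt "0.155 0.12 -0.345 -0.15 0 -0.085" --pt "0.155 0.12 -0.345 -0.15 0 -0.085" --pt "0.155 0.12 -0.345 -0.15 0 -0.085" --pt "0.155 0.12 -0.345 -0.15 0 -0.085" --pt "0.155 0.12 -0.345 -0.15 0 -0.085" --pt "0.155 0.12 -0.345 -0.15 0 -0.085" --pt "0.155 0.12 -0.345 -0.15 0 -0.085" --pt "0.155 0.12 -0.345 -0.15 0 -0.085" --pt "0.155 0.12 -0.345 -0.15 0 -0.085" --pt "0.155 0.12 -0.345 -0.15 0 -0.085" --pt "0.155 0.12 -0.345 -0.15 0 -0.085" --pt "0.155 0.12 -0.345 -0.15 0 -0.085" --pt "0.155 0.12 -0.345 -0.15 0 -0.085" --pt "0.155 0.12 -0.345 -0.15 0 -0.085" --pt "0 0 0 0 0 0"

```text
time: 11.58
ee_pos: [0.3994, 0.3173, 0.2073]
eef_rot: [0.238, 0.834, -0.136, 0.48]
ft_force: [0.6, 0.6, -2.9]
width: 0.0665
grip_force: 20.0
```

```bash
python3 - <<'E'
from tgt import *
s=read_state();T=cur();print(s['joint_positions'].round(2),s['ft_force'].round(1))
q=s['joint_positions']
for X in (pour(45,e=10),pour(90,e=10),pour(120,e=10)):
    q,a,b=ik(X,q);print(X[:3,3].round(3),q.round(2),a,b)
row(T,pour(45,e=10),10)
c=viewer.camera('top');save(c,'t1.png',(100,180,420,420),2)
E
```

```text
[-0.69  0.36 -0.75  1.97  1.12  1.64 -0.84] [ 0.6  0.6 -2.9]
[0.4   0.315 0.149] [-0.9   0.68 -0.62  2.05  1.38  1.88 -0.45] 1.1901414428271408e-06 0.0004358351331321485
[0.4   0.315 0.149] [-0.87  0.69 -0.66  2.05  1.4   1.9   0.33] 1.9354222522668132e-06 0.000634922899254803
[0.4   0.315 0.149] [-0.85  0.7  -0.68  2.05  1.41  1.92  0.85] 1.2975252464289662e-06 0.00042180057824472034
10 rows [0.13, 0.045, 0.057, 0.101, -0.239, -0.557] mid [0.4   0.322 0.178]
```

View pics/t1.png

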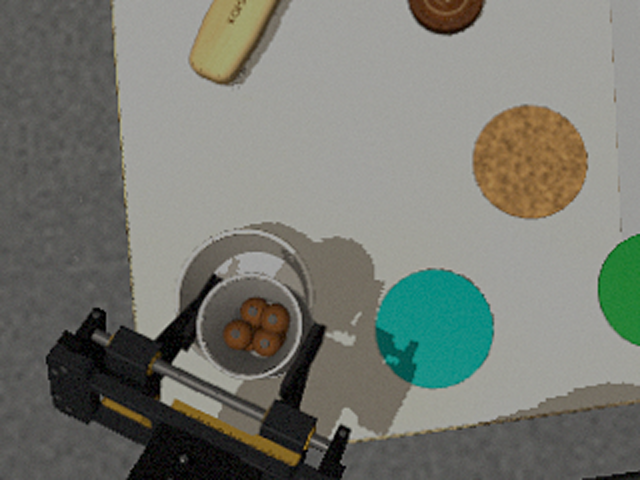

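The tumbler, at crop (250,325), is beside and above the bowl at (245,290), with four beads visible. Now I start the slow tilt.

>>> carry_out --pt "0.13 0.045 0.055 0.1 -0.24 -0.555" --pt "0.13 0.045 0.055 0.1 -0.24 -0.555" --pt "0.13 0.045 0.055 0.1 -0.24 -0.555" --pt "0.13 0.045 0.055 0.1 -0.24 -0.555" --pt "0.13 0.045 0.055 0.1 -0.24 -0.555" --pt "0.13 0.045 0.055 0.1 -0.24 -0.555" --pt "0.13 0.045 0.055 0.1 -0.24 -0.555" --pt "0.13 0.045 0.055 0.1 -0.24 -0.555" --pt "0.13 0.045 0.055 0.1 -0.24 -0.555" --pt "0.13 0.045 0.055 0.1 -0.24 -0.555" --pt "0 0 0 0 0 0"

```text
time: 13.0
ee_pos: [0.4007, 0.3136, 0.1488]
eef_rot: [-0.085, 0.761, -0.401, 0.504]
ft_force: [-0.8, -0.2, -2.6]
width: 0.0664
grip_force: 20.0
```

```bash
cat >> tgt.py <<'E'
def look():
    s=read_state();M=R.from_quat(s['eef_rot']).as_matrix()
    print('t',s['time'],s['ee_pos'].round(3),'tilt',np.degrees(np.arccos(-M[2,0]*np.cos(np.radians(10))-M[2,2]*np.sin(np.radians(10)))).round(1),'q',s['joint_positions'].round(2)[[1,3,5,6]],'fz',s['ft_force'][2].round(2))
    out=[]
    for n in('top','scene'):
        c=viewer.camera(n);P=cloud(c);hsv=cv2.cvtColor(c['pixels'],cv2.COLOR_RGB2HSV)
        m=(hsv[...,1]>110)&((hsv[...,0]<16)|(hsv[...,0]>175))&(hsv[...,2]>25)&(P[...,2]>.003)&(c['range_z']>0)
        b=m&(np.hypot(P[...,0]-.43,P[...,1]-.3495)<.054)&(P[...,2]<.07)
        a=m&(np.hypot(P[...,0]-.43,P[...,1]-.3495)<.14)&(P[...,2]>=.07)
        k,lab,st,ce=cv2.connectedComponentsWithStats(b.astype(np.uint8))
        print(n,'bowl px',b.sum(),[(st[i,4],P[lab==i].mean(0).round(3).tolist()) for i in range(1,k) if st[i,4]>10],'tumbler px',a.sum())
        im=c['pixels'][...,::-1]
        out.append(cv2.resize(im[230:400,140:340] if n=='top' else im[180:350,100:300],(400,340),interpolation=cv2.INTER_CUBIC))
    return np.hstack(out)
E
python3 - <<'E'
from tgt import *
look()
E
```

```text
t 13.0 [0.401 0.314 0.149] tilt 44.2 q [ 0.71  1.98  1.93 -0.37] fz -2.64
top bowl px 0 [] tumbler px 66
scene bowl px 0 [] tumbler px 0
```

```bash
cat >> tgt.py <<'E'
A0=R.from_quat([.393,.772,-.228,.444]).inv().apply([0,0,1])
def pour(th,z=.16,maz=85,dm=.045,dc=0.):
    m=np.array([np.cos(np.radians(maz)),np.sin(np.radians(maz)),0]);c=np.cross(m,[0,0,1])
    Rm=R.from_rotvec(-c*np.radians(th))*rot(maz-90,30,180)
    return hom(np.array([.43,.3495,z])-dm*m-dc*c+Rm.apply([0,0,.005]),Rm)
def ax():
    a=R.from_matrix(cur()[:3,:3]).apply(A0);return 'axis',a.round(3),'TILT',np.degrees(np.arccos(a[2])).round(1),'az',np.degrees(np.arctan2(a[1],a[0])).round(1)
E
python3 - <<'E'
from tgt import *
print(A0,ax());q=read_state()['joint_positions']
print([R.from_matrix(pour(t)[:3,:3]).apply(A0).round(2) for t in(50,90)])
row(cur(),pour(50))
for t in (50,70,90,110):
    q,a,b=ik(pour(t),q);print(pour(t)[:3,3].round(3),q.round(2),a,b)
row(pour(50),pour(66))
E
```

```text
[-0.86513071 -0.00304936 -0.50153719] ('axis', array([-0.006,  0.72 ,  0.694]), 'TILT', np.float64(46.0), 'az', np.float64(90.5))
[array([0.06, 0.76, 0.65]), array([0.09, 1.  , 0.  ])]
2 rows [-0.175, -0.094, 0.361, -0.547, 0.21, -0.629] mid [0.415 0.308 0.155]
[0.43  0.302 0.158] [-0.74  0.53 -0.71  2.11  1.4   1.69 -0.16] 1.4164558922589058e-06 0.0005128233363777934
[0.43  0.302 0.159] [-0.83  0.66 -0.63  2.04  1.43  1.87  0.07] 8.392511005065213e-07 0.00028911413894424964
[0.43  0.302 0.16 ] [-0.9   0.78 -0.55  2.    1.48  2.02  0.3 ] 7.293347152795983e-07 0.00022863320945451935
[0.43  0.302 0.161] [-1.04  0.85 -0.37  2.    1.5   2.06  0.54] 7.949785291019806e-07 0.00034380164810626323
2 rows [-0.001, -0.009, -0.0, 0.5, 0.0, -0.866] mid [0.43  0.302 0.159]
```

```bash
sed -i 's/maz=85/maz=100/' tgt.py; python3 - <<'E'
from tgt import *
q=read_state()['joint_positions']
row(cur(),pour(52),4)
for t in (52,70,90,110):
    q,a,b=ik(pour(t),q);print(pour(t)[:3,3].round(3),q.round(2),a,b)
E
```

```text
4 rows [-0.114, -0.049, 0.246, -0.534, -0.254, -0.479] mid [0.421 0.307 0.155]
[0.442 0.304 0.158] [-0.7   0.4  -0.7   2.29  1.58  1.5  -0.12] 2.715186724501234e-06 0.0009768032241520457
[0.442 0.304 0.159] [-0.81  0.55 -0.62  2.24  1.61  1.7   0.06] 8.052046564048074e-07 0.0003286973619695541
[0.443 0.303 0.16 ] [-0.9   0.69 -0.52  2.2   1.66  1.88  0.26] 6.62528179068876e-07 0.0002663327838581393
[0.442 0.304 0.161] [-0.98  0.8  -0.41  2.19  1.73  2.01  0.47] 5.375026048473032e-07 0.0002057049839511355
```

Now the reorientation, then the first tilt steps of about 8° each.

>>> carry_out --pt "-0.115 -0.05 0.245 -0.535 -0.255 -0.48" --pt "-0.115 -0.05 0.245 -0.535 -0.255 -0.48" --pt "-0.115 -0.05 0.245 -0.535 -0.255 -0.48" --pt "-0.115 -0.05 0.245 -0.535 -0.255 -0.48" --pt "0 0 0 0.25 0 -0.435" --pt "0 0 0 0.25 0 -0.435" --pt "0 0 0 0 0 0" --pt "0 0 0 0 0 0"

```text
time: 14.1
ee_pos: [0.4421, 0.3043, 0.1589]
eef_rot: [-0.315, 0.725, -0.393, 0.469]
ft_force: [0.1, 0.1, -3.1]
width: 0.0666
grip_force: 20.0
```

```bash
python3 - <<'E'
from tgt import *
print(ax());cv2.imwrite('pics/p1.png',look())
E
```

```text
('axis', array([-0.153,  0.851,  0.503]), 'TILT', np.float64(59.8), 'az', np.float64(100.2))
t 14.1 [0.442 0.304 0.159] tilt 62.0 q [0.5  2.2  1.65 0.06] fz -3.1
top bowl px 0 [] tumbler px 75
scene bowl px 0 [] tumbler px 0
```

View pics/p1.png

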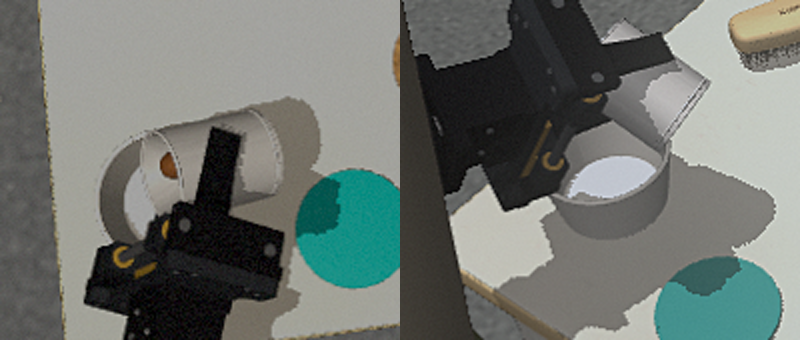

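At 60° tilt one bead shows inside the mouth at (168,165) in the left half. The bowl is empty in both views. I continue in small steps.

>>> carry_out --pt "0 0 0 0.25 0 -0.435" --pt "0 0 0 0 0 0" --pt "0 0 0 0.25 0 -0.435" --pt "0 0 0 0 0 0" --pt "0 0 0 0 0 0"

```text
time: 14.82
ee_pos: [0.442, 0.3042, 0.1587]
eef_rot: [-0.342, 0.691, -0.446, 0.455]
ft_force: [0.3, -0.4, -3.5]
width: 0.0662
grip_force: 20.0
```

```bash
python3 - <<'E'
from tgt import *
print(ax());cv2.imwrite('pics/p2.png',look())
E
```

```text
('axis', array([-0.164,  0.912,  0.377]), 'TILT', np.float64(67.9), 'az', np.float64(100.2))
t 14.825 [0.442 0.304 0.159] tilt 69.4 q [0.56 2.18 1.73 0.14] fz -3.53
top bowl px 0 [] tumbler px 17
scene bowl px 0 [] tumbler px 0
```

>>> carry_out --pt "0 0 0 0.25 0 -0.435" --pt "0 0 0 0 0 0" --pt "0 0 0 0 0 0" --pt "0 0 0 0 0 0"

```text
time: 15.42
ee_pos: [0.4421, 0.3042, 0.1588]
eef_rot: [-0.355, 0.672, -0.472, 0.447]
ft_force: [0.2, 0.3, -2.6]
width: 0.0663
grip_force: 20.0
```

```bash
python3 - <<'E'
from tgt import *
print(ax());cv2.imwrite('pics/p3.png',look())
E
```

```text
('axis', array([-0.168,  0.936,  0.31 ]), 'TILT', np.float64(71.9), 'az', np.float64(100.2))
t 15.425 [0.442 0.304 0.159] tilt 73.2 q [0.59 2.16 1.77 0.18] fz -2.6
top bowl px 0 [] tumbler px 8
scene bowl px 0 [] tumbler px 0
```

>>> carry_out --pt "0 0 0 0.19 0 -0.325" --pt "0 0 0 0 0 0" --pt "0 0 0 0 0 0" --pt "0 0 0 0 0 0"

```text
time: 16.02
ee_pos: [0.442, 0.3042, 0.1586]
eef_rot: [-0.365, 0.657, -0.491, 0.441]
ft_force: [1.0, -0.5, -1.8]
width: 0.0662
grip_force: 20.0
```

```bash
python3 - <<'E'
from tgt import *
print(ax());cv2.imwrite('pics/p4.png',look())
E
```

```text
('axis', array([-0.171,  0.951,  0.259]), 'TILT', np.float64(75.0), 'az', np.float64(100.2))
t 16.025 [0.442 0.304 0.159] tilt 76.1 q [0.62 2.16 1.8  0.21] fz -1.83
top bowl px 0 [] tumbler px 110
scene bowl px 0 [] tumbler px 0
```

View pics/p4.png

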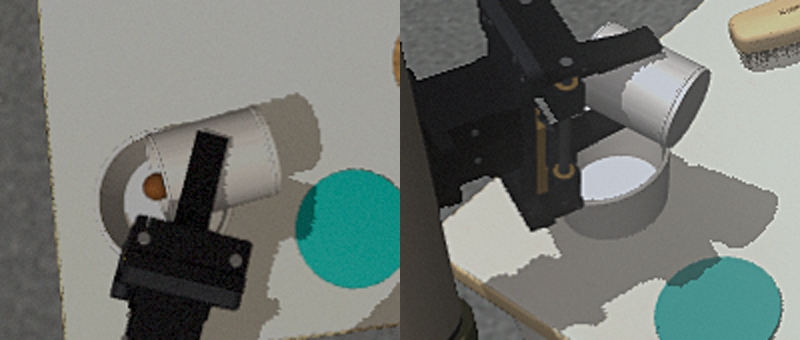

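At 75° a bead is just leaving the lip, at (153,186) in the left half. I hold and check.

>>> carry_out --pt "0 0 0 0 0 0" --pt "0 0 0 0 0 0" --pt "0 0 0 0 0 0" --pt "0 0 0 0 0 0"

```text
time: 16.62
ee_pos: [0.442, 0.3042, 0.1586]
eef_rot: [-0.365, 0.657, -0.491, 0.441]
ft_force: [-0.4, 0.1, -3.2]
width: 0.0664
grip_force: 20.0
```

```bash
python3 - <<'E'
from tgt import *
print(ax());cv2.imwrite('pics/p5.png',look())
E
```

```text
('axis', array([-0.171,  0.951,  0.259]), 'TILT', np.float64(75.0), 'az', np.float64(100.2))
t 16.625 [0.442 0.304 0.159] tilt 76.1 q [0.62 2.16 1.8  0.21] fz -3.23
top bowl px 0 [] tumbler px 112
scene bowl px 0 [] tumbler px 0
```

>>> carry_out --pt "0 0 0 0.125 0 -0.215" --pt "0 0 0 0 0 0" --pt "0 0 0 0 0 0" --pt "0 0 0 0 0 0"

```text
time: 17.23
ee_pos: [0.442, 0.3042, 0.1586]
eef_rot: [-0.371, 0.647, -0.503, 0.436]
ft_force: [-0.5, -0.0, -2.4]
width: 0.0663
grip_force: 20.0
```

```bash
python3 - <<'E'
from tgt import *
print(ax());cv2.imwrite('pics/p6.png',look())
E
```

```text
('axis', array([-0.173,  0.959,  0.225]), 'TILT', np.float64(77.0), 'az', np.float64(100.2))
t 17.225 [0.442 0.304 0.159] tilt 78.0 q [0.63 2.15 1.82 0.23] fz -2.36
top bowl px 0 [] tumbler px 96
scene bowl px 0 [] tumbler px 0
```

>>> carry_out --pt "0 0 0 0.125 0 -0.215" --pt "0 0 0 0 0 0" --pt "0 0 0 0 0 0" --pt "0 0 0 0 0 0"

```text
time: 17.82
ee_pos: [0.442, 0.3042, 0.1586]
eef_rot: [-0.377, 0.637, -0.516, 0.432]
ft_force: [1.0, -0.3, -2.8]
width: 0.0664
grip_force: 20.0
```

```bash
sed -i "s/,'tumbler px',a.sum())/,'tumbler px',a.sum(),P[a].mean(0).round(3) if a.any() else '')/" tgt.py; python3 - <<'E'
from tgt import *
print(ax());cv2.imwrite('pics/p7.png',look())
E
```

```text
('axis', array([-0.174,  0.966,  0.191]), 'TILT', np.float64(79.0), 'az', np.float64(100.2))
t 17.825 [0.442 0.304 0.159] tilt 79.8 q [0.64 2.15 1.83 0.25] fz -2.84
top bowl px 0 [] tumbler px 85 [0.425 0.34  0.154]
scene bowl px 0 [] tumbler px 0
```

>>> carry_out --pt "0 0 0 0.125 0 -0.215" --pt "0 0 0 0 0 0" --pt "0 0 0 0 0 0" --pt "0 0 0 0 0 0"

```text
time: 18.42
ee_pos: [0.442, 0.3042, 0.1586]
eef_rot: [-0.382, 0.627, -0.527, 0.428]
ft_force: [0.5, 0.1, -2.8]
width: 0.0661
grip_force: 20.0
```

```bash
python3 - <<'E'
from tgt import *
print(ax());cv2.imwrite('pics/p8.png',look())
E
```

```text
('axis', array([-0.175,  0.972,  0.157]), 'TILT', np.float64(81.0), 'az', np.float64(100.2))
t 18.425 [0.442 0.304 0.159] tilt 81.7 q [0.66 2.14 1.85 0.27] fz -2.82
top bowl px 0 [] tumbler px 64 [0.426 0.339 0.155]
scene bowl px 0 [] tumbler px 0
```

>>> carry_out --pt "0 0 0 0.19 0 -0.325" --pt "0 0 0 0 0 0" --pt "0 0 0 0 0 0" --pt "0 0 0 0 0 0"

```text
time: 19.02
ee_pos: [0.442, 0.3042, 0.1586]
eef_rot: [-0.391, 0.611, -0.545, 0.421]
ft_force: [-1.1, -0.4, -2.9]
width: 0.0661
grip_force: 20.0
```

```bash
python3 - <<'E'
from tgt import *
print(ax());cv2.imwrite('pics/p9.png',look())
E
```

```text
('axis', array([-0.176,  0.979,  0.105]), 'TILT', np.float64(84.0), 'az', np.float64(100.2))
t 19.025 [0.442 0.304 0.159] tilt 84.5 q [0.68 2.14 1.87 0.31] fz -2.87
top bowl px 0 [] tumbler px 49 [0.417 0.339 0.159]
scene bowl px 0 [] tumbler px 0
```

>>> carry_out --pt "0 0 0 0.19 0 -0.325" --pt "0 0 0 0 0 0" --pt "0 0 0 0 0 0" --pt "0 0 0 0 0 0"

```text
time: 19.62
ee_pos: [0.442, 0.3042, 0.1587]
eef_rot: [-0.399, 0.595, -0.563, 0.413]
ft_force: [-0.6, 0.5, -1.4]
width: 0.0662
grip_force: 20.0
```

```bash
python3 - <<'E'
from tgt import *
print(ax());a=look()
w=viewer.camera('wrist')['pixels'][...,::-1]
cv2.imwrite('pics/p10.png',np.vstack([a,cv2.resize(w,(320,240))[:, :].copy() if False else np.hstack([cv2.resize(w,(320,240)),np.zeros((240,480,3),np.uint8)])]))
E
```

```text
('axis', array([-0.177,  0.983,  0.052]), 'TILT', np.float64(87.0), 'az', np.float64(100.2))
t 19.625 [0.442 0.304 0.159] tilt 87.3 q [0.7  2.13 1.9  0.34] fz -1.44
top bowl px 253 [(np.int32(253), [0.427, 0.373, 0.044])] tumbler px 11 [0.384 0.324 0.239]
scene bowl px 20 [(np.int32(17), [0.421, 0.356, 0.038])] tumbler px 0
```

View pics/p10.png

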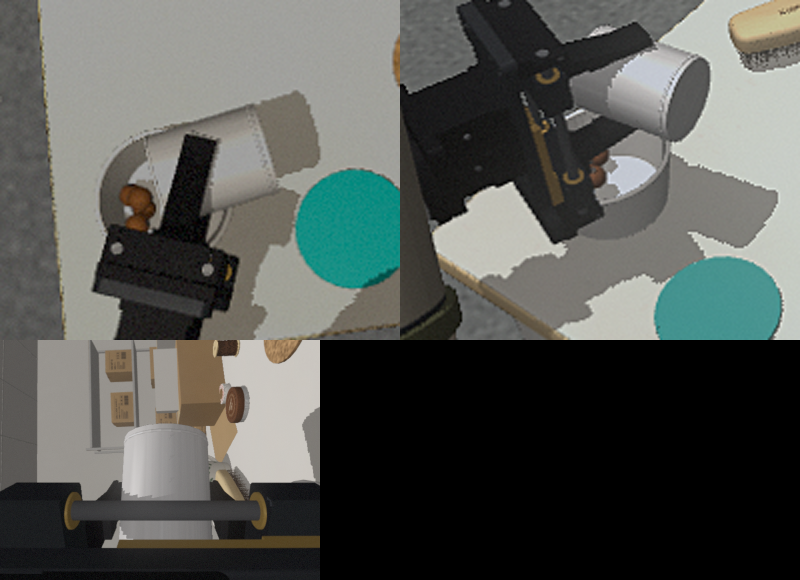

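At 87° at least three beads are in or dropping into the bowl, around (137,205) in the left half. I tilt back at once before counting.

>>> carry_out --pt "0 0 0 -0.5 0 0.87" --pt "0 0 0 -0.5 0 0.87" --pt "0 0 0 -0.5 0 0.87" --pt "0 0 0 -0.5 0 0.87" --pt "0 0 0 -0.5 0 0.87" --pt "0 0 0 -0.5 0 0.87" --pt "0 0 0 -0.5 0 0.87" --pt "0 0 0 0 0 0" --pt "0 0 0 0 0 0"

```text
time: 20.9
ee_pos: [0.4421, 0.3041, 0.1588]
eef_rot: [-0.207, 0.819, -0.19, 0.501]
ft_force: [-0.3, -0.5, -2.8]
width: 0.0661
grip_force: 20.0
```

```bash
python3 - <<'E'
from tgt import *
print(ax());a=look();cv2.imwrite('pics/p11.png',a)
U=pour(0,.21,58);row(cur(),U)
q,e1,e2=ik(U,read_state()['joint_positions']);print(q.round(2),e1,e2)
E
```

```text
('axis', array([-0.093,  0.506,  0.857]), 'TILT', np.float64(31.0), 'az', np.float64(100.4))
t 20.9 [0.442 0.304 0.159] tilt 36.4 q [ 0.26  2.31  1.28 -0.26] fz -2.77
top bowl px 65 [(np.int32(54), [0.395, 0.335, 0.023])] tumbler px 63 [0.428 0.31  0.157]
scene bowl px 83 [(np.int32(32), [0.457, 0.354, 0.024]), (np.int32(51), [0.426, 0.369, 0.025])] tumbler px 0 
7 rows [-0.097, -0.055, -0.179, 0.369, 0.204, 0.825] mid [0.426 0.307 0.183]
[-0.67  0.32 -0.76  2.03  1.16  1.57 -0.88] 2.118900973551212e-06 0.0007489573489134994
```

>>> carry_out --pt "-0.095 -0.055 -0.18 0.37 0.205 0.825" --pt "-0.095 -0.055 -0.18 0.37 0.205 0.825" --pt "-0.095 -0.055 -0.18 0.37 0.205 0.825" --pt "-0.095 -0.055 -0.18 0.37 0.205 0.825" --pt "-0.095 -0.055 -0.18 0.37 0.205 0.825" --pt "-0.095 -0.055 -0.18 0.37 0.205 0.825" --pt "-0.095 -0.055 -0.18 0.37 0.205 0.825" --pt "0 0 0 0 0 0"

```text
time: 22.0
ee_pos: [0.4094, 0.3098, 0.2075]
eef_rot: [0.239, 0.833, -0.137, 0.48]
ft_force: [-0.2, 0.1, -2.6]
width: 0.0662
grip_force: 20.0
```

```bash
python3 - <<'E'
from tgt import *
print(ax());look()
V=hom([.5205,.0957,.183],R.from_quat([.393,.772,-.228,.444]));row(cur(),V,16)
E
```

```text
('axis', array([-0.002, -0.003,  1.   ]), 'TILT', np.float64(0.2), 'az', np.float64(-121.7))
t 22.0 [0.409 0.31  0.208] tilt 20.1 q [ 0.36  1.98  1.64 -0.83] fz -2.65
top bowl px 22 [(np.int32(20), [0.468, 0.352, 0.023])] tumbler px 468 [0.406 0.311 0.19 ]
scene bowl px 14 [(np.int32(13), [0.461, 0.353, 0.027])] tumbler px 0 
16 rows [-0.145, -0.13, 0.326, 0.15, 0.001, 0.086] mid [0.475 0.208 0.195]
```

>>> carry_out --pt "-0.145 -0.13 0.325 0.15 0 0.085" --pt "-0.145 -0.13 0.325 0.15 0 0.085" --pt "-0.145 -0.13 0.325 0.15 0 0.085" --pt "-0.145 -0.13 0.325 0.15 0 0.085" --pt "-0.145 -0.13 0.325 0.15 0 0.085" --pt "-0.145 -0.13 0.325 0.15 0 0.085" --pt "-0.145 -0.13 0.325 0.15 0 0.085" --pt "-0.145 -0.13 0.325 0.15 0 0.085" --pt "-0.145 -0.13 0.325 0.15 0 0.085" --pt "-0.145 -0.13 0.325 0.15 0 0.085" --pt "-0.145 -0.13 0.325 0.15 0 0.085" --pt "-0.145 -0.13 0.325 0.15 0 0.085" --pt "-0.145 -0.13 0.325 0.15 0 0.085" --pt "-0.145 -0.13 0.325 0.15 0 0.085" --pt "-0.145 -0.13 0.325 0.15 0 0.085" --pt "-0.145 -0.13 0.325 0.15 0 0.085" --pt "0 0 0 0 0 0"

```text
time: 24.22
ee_pos: [0.5201, 0.0945, 0.1836]
eef_rot: [0.395, 0.771, -0.229, 0.444]
ft_force: [0.1, 0.1, -1.3]
width: 0.0662
grip_force: 20.0
```

```bash
python3 - <<'E'
from tgt import *
print(ax());look();s=read_state();print(s['ee_pos'],s['joint_positions'].round(2))
c=viewer.camera('top');d=viewer.camera('scene')
f=lambda c,x,y:cv2.resize(c['pixels'][y:y+120,x:x+120,::-1],(380,380),interpolation=cv2.INTER_CUBIC)
cv2.imwrite('pics/n1.png',np.hstack([f(c,320,200),f(d,150,210)]))
V=hom([.5195,.0965,.056],R.from_quat([.393,.772,-.228,.444]));row(cur(),V,12)
E
```

```text
('axis', array([-0.001,  0.001,  1.   ]), 'TILT', np.float64(0.1), 'az', np.float64(151.8))
t 24.225 [0.52  0.095 0.184] tilt 20.0 q [ 0.34  2.02  1.5  -0.81] fz -1.32
top bowl px 86 [(np.int32(86), [0.462, 0.352, 0.023])] tumbler px 0 
scene bowl px 68 [(np.int32(23), [0.46, 0.356, 0.026]), (np.int32(44), [0.426, 0.37, 0.025])] tumbler px 0 
[0.51982456 0.09616368 0.18367559] [-0.34  0.34 -0.57  2.02  1.15  1.5  -0.81]
12 rows [0.23, 0.0, 0.133, 0.0, 0.0, -0.001] mid [0.52  0.097 0.12 ]
```

View pics/n1.png

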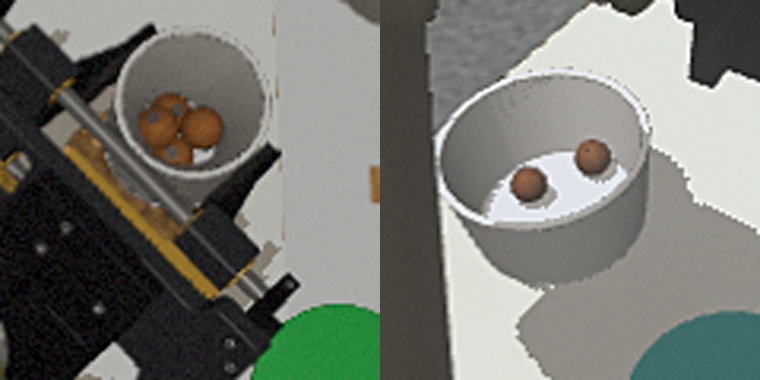

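The left half shows four beads in the tumbler, around (180,130). The right half shows two beads in the bowl, at (528,185) and (592,157), but the bowl's near floor is hidden. I'll count using depth: the bead heights in the tumbler, plus what the top and wrist cameras can see of the bowl.

```bash
python3 - <<'E'
from tgt import *
c=viewer.camera('top');P=cloud(c);hsv=cv2.cvtColor(c['pixels'],cv2.COLOR_RGB2HSV)
foot=read_state()['ee_pos'][2]-.0529+.005
m=(np.hypot(P[...,0]-.517,P[...,1]-.0985)<.026)&(P[...,2]>foot)&(P[...,2]<foot+.075)&(hsv[...,1]>90)
q=P[m];h=q[:,2]-foot;print(len(q),np.percentile(h,[0,10,50,90,99]).round(4))
# greedy: fit spheres by ransac-lite
rng=np.random.default_rng(0);rest=q.copy()
for i in range(6):
    best=(0,)
    for _ in range(1500):
        if len(rest)<15:break
        p=rest[rng.integers(len(rest))]; d=np.array([rng.normal(0,.5),rng.normal(0,.5),-1]);ce=p+d/np.linalg.norm(d)*.01
        k=(abs(np.linalg.norm(rest-ce,axis=1)-.01)<.002).sum()
        if k>best[0]:best=(k,ce)
    if best[0]<15:break
    ce=best[1];print(best[0],(ce-[.517,.0985,foot]).round(3));rest=rest[abs(np.linalg.norm(rest-ce,axis=1)-.01)>.004]
b=(np.hypot(P[...,0]-.43,P[...,1]-.3495)<.048)&(P[...,2]<.05);print('bowl visible px top',b.sum())
d=viewer.camera('scene');P=cloud(d);f=(np.hypot(P[...,0]-.43,P[...,1]-.3495)<.046)&(abs(P[...,2]-.007)<.005);print('floor seen x',P[f].min(0),P[f].max(0))
E
```

```text
380 [0.0033 0.0211 0.0323 0.0373 0.0411]
150 [ 0.001 -0.01   0.026]
118 [0.002 0.01  0.029]
32 [0.011 0.001 0.015]
25 [-0.007  0.002  0.014]
bowl visible px top 644
floor seen x [0.38580013 0.30384368 0.00208297] [0.47416436 0.39529328 0.01199748]
```

The tumbler holds exactly four beads, two lower and two upper. I lower it onto the cork.

>>> carry_out --pt "0.23 0 0.13 0 0 0" --pt "0.23 0 0.13 0 0 0" --pt "0.23 0 0.13 0 0 0" --pt "0.23 0 0.13 0 0 0" --pt "0.23 0 0.13 0 0 0" --pt "0.23 0 0.13 0 0 0" --pt "0.23 0 0.13 0 0 0" --pt "0.23 0 0.13 0 0 0" --pt "0.23 0 0.13 0 0 0" --pt "0.23 0 0.13 0 0 0" --pt "0.23 0 0.13 0 0 0" --pt "0.23 0 0.13 0 0 0" --pt "0 0 0 0 0 0" --pt "0 0 0 0 0 0"

```text
time: 26.28
ee_pos: [0.519, 0.0969, 0.057]
eef_rot: [0.394, 0.772, -0.228, 0.444]
ft_force: [-0.5, 0.7, -2.2]
width: 0.0662
grip_force: 20.0
```

```bash
python3 - <<'E'
from tgt import *
print(ax(),read_state()['ee_pos'])
V=hom([.5195,.0965,.0525],R.from_quat([.393,.772,-.228,.444]));row(cur(),V,2)
E
```

```text
('axis', array([-0.001, -0.   ,  1.   ]), 'TILT', np.float64(0.1), 'az', np.float64(-177.7)) [0.51895551 0.09690449 0.0570109 ]
2 rows [0.045, 0.003, 0.035, -0.002, 0.002, -0.005] mid [0.519 0.097 0.055]
```

>>> carry_out --pt "0.045 0 0.025 0 0 0" --pt "0 0 0 0 0 0" --pt "0.03 0 0.015 0 0 0" --pt "0 0 0 0 0 0"

```text
time: 26.78
ee_pos: [0.5188, 0.0969, 0.0535]
eef_rot: [0.394, 0.772, -0.228, 0.444]
ft_force: [0.4, -1.1, -2.8]
width: 0.066
grip_force: 20.0
```

>>> carry_out --pt "0 0 0 0 0 0" --pt "0 0 0 0 0 0"

```text
time: 27.02
ee_pos: [0.5188, 0.0969, 0.0535]
eef_rot: [0.394, 0.772, -0.228, 0.444]
ft_force: [-0.7, 0.2, -3.0]
width: 0.0661
grip_force: 20.0
```

>>> carry_out --pt "0.02 0 0.01 0 0 0" --pt "0 0 0 0 0 0" --pt "0 0 0 0 0 0"

```text
time: 27.4
ee_pos: [0.5189, 0.0969, 0.0529]
eef_rot: [0.394, 0.771, -0.228, 0.445]
ft_force: [-0.5, 0.4, 1.7]
width: 0.0661
grip_force: 20.0
```

>>> carry_out --pt "0.02 0 0.01 0 0 0" --pt "0 0 0 0 0 0" --pt "0 0 0 0 0 0"

```text
time: 27.78
ee_pos: [0.5189, 0.0969, 0.0528]
eef_rot: [0.394, 0.771, -0.228, 0.445]
ft_force: [-3.5, 0.5, 9.0]
width: 0.0663
grip_force: 20.0
```

Contact on the cork. I release gradually, then back out along the tool axis.

>>> carry_out --pt "0 0 0 0 0 0" --pt "0 0 0 0 0 0" --pt "0 0 0 0 0 0" --pt "0 0 0 0 0 0" --pt "0 0 0 0 0 0" --pt "0 0 0 0 0 0" --fingers 87

```text
time: 28.52
ee_pos: [0.5188, 0.097, 0.0517]
eef_rot: [0.394, 0.772, -0.228, 0.444]
ft_force: [0.3, 0.4, -0.2]
width: 0.0869
grip_force: 0.0
```

```bash
python3 - <<'E'
from tgt import *
print(ax(),read_state()['ee_pos'],read_state()['width'],read_state()['ft_force'])
c=viewer.camera('top');P=cloud(c)
m=(np.hypot(P[...,0]-.517,P[...,1]-.0988)<.04)&(P[...,2]>.08)&(P[...,2]<.09);print(m.sum(),P[m].min(0),P[m].max(0))
E
```

```text
('axis', array([-0.001, -0.   ,  1.   ]), 'TILT', np.float64(0.1), 'az', np.float64(-179.3)) [0.518758   0.09698463 0.05169217] 0.08692672611363012 [ 0.31244328  0.35310736 -0.21010691]
329 [0.48470142 0.065468   0.08001039] [0.55035471 0.13152466 0.08845168]
```

>>> carry_out --pt "0 0 -0.3 0 0 0" --pt "0 0 -0.4 0 0 0" --pt "0 0 -0.4 0 0 0" --pt "0 0 -0.4 0 0 0" --pt "0 0 -0.4 0 0 0" --pt "0 0 -0.4 0 0 0" --pt "0 0 -0.4 0 0 0" --pt "0 0 -0.4 0 0 0" --pt "-0.55 0 -0.3 0 0 0" --pt "-0.55 0 -0.3 0 0 0" --pt "-0.55 0 -0.3 0 0 0" --pt "-0.55 0 -0.3 0 0 0" --pt "-0.55 0 -0.3 0 0 0" --pt "-0.55 0 -0.3 0 0 0" --pt "0 0 0 0 0 0"

```text
time: 30.45
ee_pos: [0.4584, 0.1819, 0.2659]
eef_rot: [0.394, 0.771, -0.227, 0.445]
ft_force: [0.4, 0.5, -0.1]
width: 0.087
grip_force: 0.0
```

```bash
python3 - <<'E'
from tgt import *
print(read_state()['ee_pos'],read_state()['joint_positions'].round(2))
c=viewer.camera('top');d=viewer.camera('scene');w=viewer.camera('wrist')
P=cloud(c);b=(np.hypot(P[...,0]-.43,P[...,1]-.3495)<.046)&(P[...,2]<.05);print('bowl visible px top',b.sum())
f=lambda c,x,y:cv2.resize(c['pixels'][y:y+240,x:x+320,::-1],(400,300),interpolation=cv2.INTER_CUBIC)
cv2.imwrite('pics/n2.png',np.vstack([np.hstack([f(c,140,150),f(d,140,150)]),np.hstack([cv2.resize(w['pixels'][...,::-1],(400,300)),cv2.resize(c['pixels'][...,::-1],(400,300))])]))
E
```

```text
[0.45841799 0.18187216 0.26591405] [-0.46  0.27 -0.67  1.9   1.01  1.73 -0.76]
bowl visible px top 1034
```

View pics/n2.png

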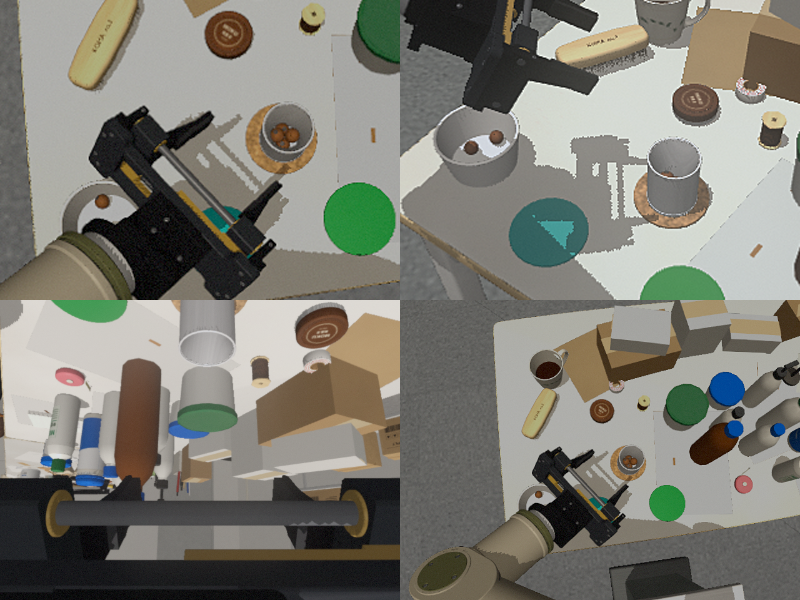

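The tumbler stands on the cork, at (288,133) in the upper left panel, with its beads in it. The bowl is still partly hidden by the arm, so I swing the arm to the left to count there.

```bash
python3 - <<'E'
from tgt import *
T=cur();Z=R.from_euler('z',42,degrees=True);G=np.eye(4);G[:3,:3]=Z.as_matrix()
X=G@T;X[2,3]+=.03;print(X[:3,3]);row(T,X,14)
E
```

```text
[0.21929742 0.44111841 0.2934878 ]
14 rows [0.268, 0.143, -0.571, -0.325, -0.001, -0.188] mid [0.363 0.333 0.278]
```

>>> carry_out --pt "0.27 0.145 -0.57 -0.325 0 -0.19" --pt "0.27 0.145 -0.57 -0.325 0 -0.19" --pt "0.27 0.145 -0.57 -0.325 0 -0.19" --pt "0.27 0.145 -0.57 -0.325 0 -0.19" --pt "0.27 0.145 -0.57 -0.325 0 -0.19" --pt "0.27 0.145 -0.57 -0.325 0 -0.19" --pt "0.27 0.145 -0.57 -0.325 0 -0.19" --pt "0.27 0.145 -0.57 -0.325 0 -0.19" --pt "0.27 0.145 -0.57 -0.325 0 -0.19" --pt "0.27 0.145 -0.57 -0.325 0 -0.19" --pt "0.27 0.145 -0.57 -0.325 0 -0.19" --pt "0.27 0.145 -0.57 -0.325 0 -0.19" --pt "0.27 0.145 -0.57 -0.325 0 -0.19" --pt "0.27 0.145 -0.57 -0.325 0 -0.19" --pt "0 0 0 0 0 0"

```text
time: 32.48
ee_pos: [0.2178, 0.4429, 0.2935]
eef_rot: [0.087, 0.863, -0.052, 0.495]
ft_force: [0.2, 0.4, -0.2]
width: 0.0873
grip_force: 0.0
```

```bash
python3 - <<'E'
from tgt import *
look()
c=viewer.camera('top');P=cloud(c)
b=(np.hypot(P[...,0]-.43,P[...,1]-.3495)<.046)&(P[...,2]<.05);print('bowl visible px top',b.sum())
m=(np.hypot(P[...,0]-.43,P[...,1]-.3495)<.07)&(abs(P[...,2]-.06)<.006);print('bowl ext',P[m].min(0),P[m].max(0))
save(c,'n3.png',(140,150,450,400),2.4)
E
```

```text
t 32.475 [0.218 0.443 0.293] tilt 20.2 q [ 0.32  1.86  1.83 -0.74] fz -0.22
top bowl px 371 [(np.int32(90), [0.462, 0.352, 0.023]), (np.int32(90), [0.429, 0.368, 0.022]), (np.int32(191), [0.404, 0.328, 0.023])] tumbler px 0 
scene bowl px 30 [(np.int32(21), [0.425, 0.372, 0.025])] tumbler px 0 
bowl visible px top 2467
bowl ext [0.37383821 0.29265926 0.0540103 ] [0.48540021 0.40468111 0.0658877 ]
```

View pics/n3.png

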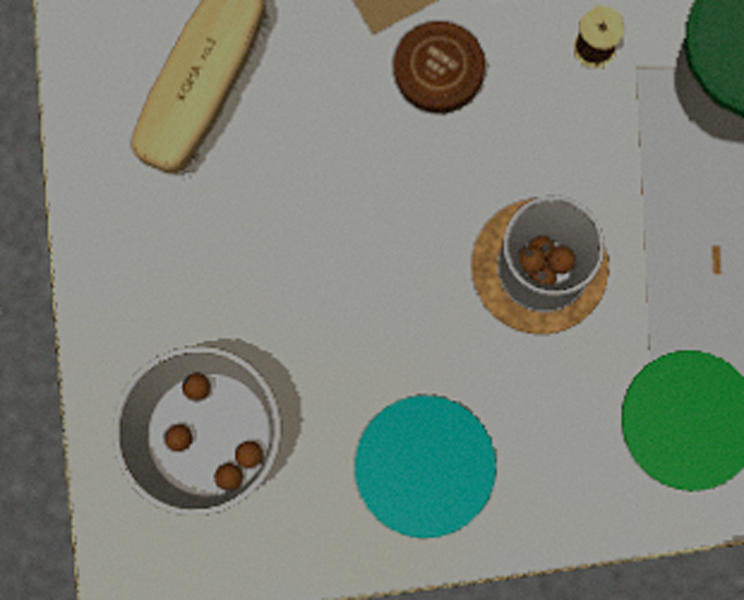

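The bowl holds four beads, at (196,386), (178,437), (248,455) and (228,477). The tumbler, at (553,245), stands upright on the cork with the other four. The bowl's rim measures where it started, and the brush, tin and spool look undisturbed.

```bash
python3 -c "
from bench import r
print(r.close_job())"
```

```text
the job is handed in; nothing more can be done
None
```

I poured four beads into the white bowl and the other four stayed in the tumbler, which is upright again on its cork coaster; none spilled, the bowl and bystanders look unmoved, and I handed the job in at about 32.5 s.

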